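# Find the rocking lid on the topping rail and seat it

### The job

One of the three pan lids on the steel topping rail is not down in its pan, though they all look much alike. Work along the row from the left, pressing down near the corners of every lid to feel which one rocks, and push that one sideways by its knob until it drops, so that all three end flat and fully home in their pans. Use only the fingertips or the outside of the fingers: no lid may be picked up, and the cup, the glass, the pitcher and the spoon stay where they are.

Things in the scene. Friction and masses are not known exactly. Their poses are not given: they have to be found in the camera images.
- rail: fixed counter-top topping rail, steel, 206 (x, depth) x 372 (y, along the row) mm; origin on the counter under its middle, x away from the robot, y to the left. Holds three pans 116 mm apart, each 176 x 108 mm over its flat 14 mm rim, mouth 148 x 80 mm, rims 100 mm above the counter. Seats and lids share its heading; lids lie about 12 mm apart
- seat_1 (a point): middle of the mouth of the left pan (largest y), level with the top of its rim; axes as the rail's. A seated lid has its origin here within 4 mm
- seat_2 (a point): the same for the middle pan
- seat_3 (a point): the same for the right pan
- knob_a (a point): centre of the top of lid_a's knob: 24 mm across, 24 mm tall above the plate, waisted below
- knob_b (a point): the same on lid_b
- knob_c (a point): the same on lid_c
- lid_a: One of three identical loose steel lids, 0.25 kg, on pans in any order. Plate 172 (x) x 104 (y) x 3 mm; origin: centre of its underside; x to its far edge, y left. A skirt 143 x 75 mm, 5 mm deep, fits the mouth with 2.5 mm play all round. Spoon notch (24 wide, 18 deep) in the near edge. Fixed black knob, 24 mm across, 8 mm beyond the centre, top 27 mm above the origin
- lid_b: Same as lid_a. Of the three, any one may be unseated: it then starts 5 to 8 mm too far back and 5 to 8 mm too far left, skirt riding on the far and left rims, level but 5 mm high. Its near right corner hangs: pressed 60 mm nearer and 30 mm right of centre it tips 0.06 rad at a touch and is then firm 3 to 4 mm lower than at 40 mm beyond, 25 mm left
- lid_c: Same as lid_a. A seated lid stays level wherever it is pressed, firm at one height all over. Pressing alone does not seat the unseated lid: 1 to 3 N sideways on its knob slides it, and moved nearer and to the right by its offset it drops 5 mm; the skirt then stops against the pan. If it catches with one edge still up, a press on the knob or that edge seats it
- cup: red espresso cup, 58 mm wide, 51 mm high, standing left of the rail; bystander, not to be disturbed
- shot: small clear shot glass, 48 mm wide, 59 mm high, left of the rail; bystander, not to be disturbed
- pitcher: small steel milk pitcher, 71x85x92 mm, standing right of the rail; bystander, not to be disturbed
- spoon: steel teaspoon, 136 mm long, lying on the counter at the right of the rail; bystander, not to be disturbed

How it is judged (in metres and radians):
On the way, in this order (a step that is already met when the one before it is completed fails the run):
1. press down on the left lid with the fingertips, clear of its knob (((horizontal distance between lid_a and seat_1 below 0.03 m and contact force between the fingers and lid_a above 2 N and horizontal distance between the grasp point and knob_a above 0.03 m) or (horizontal distance between lid_b and seat_1 below 0.03 m and contact force between the fingers and lid_b above 2 N and horizontal distance between the grasp point and knob_b above 0.03 m) or (horizontal distance between lid_c and seat_1 below 0.03 m and contact force between the fingers and lid_c above 2 N and horizontal distance between the grasp point and knob_c above 0.03 m))), for 0.05 s.
2. press down on the middle lid with the fingertips, clear of its knob (((horizontal distance between lid_a and seat_2 below 0.03 m and contact force between the fingers and lid_a above 2 N and horizontal distance between the grasp point and knob_a above 0.03 m) or (horizontal distance between lid_b and seat_2 below 0.03 m and contact force between the fingers and lid_b above 2 N and horizontal distance between the grasp point and knob_b above 0.03 m) or (horizontal distance between lid_c and seat_2 below 0.03 m and contact force between the fingers and lid_c above 2 N and horizontal distance between the grasp point and knob_c above 0.03 m))), for 0.05 s.
3. press down on the right lid with the fingertips, clear of its knob (((horizontal distance between lid_a and seat_3 below 0.03 m and contact force between the fingers and lid_a above 2 N and horizontal distance between the grasp point and knob_a above 0.03 m) or (horizontal distance between lid_b and seat_3 below 0.03 m and contact force between the fingers and lid_b above 2 N and horizontal distance between the grasp point and knob_b above 0.03 m) or (horizontal distance between lid_c and seat_3 below 0.03 m and contact force between the fingers and lid_c above 2 N and horizontal distance between the grasp point and knob_c above 0.03 m))), for 0.05 s.
At the end, for the whole second after the job is handed in: each of the three pans has a lid within 6 mm of its middle, no more than 2 mm above its seated height, level within 0.02 rad and at rest (((horizontal distance between lid_a and seat_1 below 0.006 m and z of lid_a in the frame of seat_1 between -0.003 and 0.002 m and angle between lid_a's own z axis and vertical below 0.02 rad and linear speed of lid_a below 0.01 m/s) or (horizontal distance between lid_b and seat_1 below 0.006 m and z of lid_b in the frame of seat_1 between -0.003 and 0.002 m and angle between lid_b's own z axis and vertical below 0.02 rad and linear speed of lid_b below 0.01 m/s) or (horizontal distance between lid_c and seat_1 below 0.006 m and z of lid_c in the frame of seat_1 between -0.003 and 0.002 m and angle between lid_c's own z axis and vertical below 0.02 rad and linear speed of lid_c below 0.01 m/s)) and ((horizontal distance between lid_a and seat_2 below 0.006 m and z of lid_a in the frame of seat_2 between -0.003 and 0.002 m and angle between lid_a's own z axis and vertical below 0.02 rad and linear speed of lid_a below 0.01 m/s) or (horizontal distance between lid_b and seat_2 below 0.006 m and z of lid_b in the frame of seat_2 between -0.003 and 0.002 m and angle between lid_b's own z axis and vertical below 0.02 rad and linear speed of lid_b below 0.01 m/s) or (horizontal distance between lid_c and seat_2 below 0.006 m and z of lid_c in the frame of seat_2 between -0.003 and 0.002 m and angle between lid_c's own z axis and vertical below 0.02 rad and linear speed of lid_c below 0.01 m/s)) and ((horizontal distance between lid_a and seat_3 below 0.006 m and z of lid_a in the frame of seat_3 between -0.003 and 0.002 m and angle between lid_a's own z axis and vertical below 0.02 rad and linear speed of lid_a below 0.01 m/s) or (horizontal distance between lid_b and seat_3 below 0.006 m and z of lid_b in the frame of seat_3 between -0.003 and 0.002 m and angle between lid_b's own z axis and vertical below 0.02 rad and linear speed of lid_b below 0.01 m/s) or (horizontal distance between lid_c and seat_3 below 0.006 m and z of lid_c in the frame of seat_3 between -0.003 and 0.002 m and angle between lid_c's own z axis and vertical below 0.02 rad and linear speed of lid_c below 0.01 m/s))); the robot touches nothing.
It fails at once if a lid is lifted (more than 15 mm above its seated height) (height (world z) of any of lid_a, lid_b, lid_c above 0.115 m).
It fails at once if a lid is carried off its pan ((horizontal distance between lid_a and seat_1 above 0.03 m and horizontal distance between lid_a and seat_2 above 0.03 m and horizontal distance between lid_a and seat_3 above 0.03 m) or (horizontal distance between lid_b and seat_1 above 0.03 m and horizontal distance between lid_b and seat_2 above 0.03 m and horizontal distance between lid_b and seat_3 above 0.03 m) or (horizontal distance between lid_c and seat_1 above 0.03 m and horizontal distance between lid_c and seat_2 above 0.03 m and horizontal distance between lid_c and seat_3 above 0.03 m)).
It fails at once if the cup, the glass, the pitcher or the spoon is moved by more than 20 mm (distance of any of cup, shot, pitcher, spoon from where it was at the start of the episode above 0.02 m).
It also fails if it takes over 64 s, if anything falls off the work surface, if the arm or the gripper's body presses on something with over 40 N, if the wrist force passes 120 N, or if a joint passes its speed limit or range.

### The arm

A 7-joint arm with a two-finger parallel gripper is mounted at the origin on a cart in front of the work surface, level with it; the furniture and walls round the work are solid. World frame = base frame: x ahead of the robot, y to its left, z up, the work surface at z = 0. Lengths are in m, angles in degrees, forces in N, time in s.
With the tool pointing down it reaches from about 0.425 to 0.875 m from the base axis. Payload 8.4 kg.
Tool frame: the origin (TCP) lies at the very end of the fingers, on their centre line; the grasp point (between the pads) lies 19 mm behind it; z points along the fingers, y is the line along which they close (so a half turn about z gives the same grasp; the last joint's range is limited). The gripper opens to 85 mm and grips with 20 to 120 N. Pads are 22 mm wide; open, the fingers measure 114 mm over their backs; the gripper's body (76 mm by 85 mm) begins 54 mm behind the grasp point. The pads swing forward as they close: fully open they stand 13 mm farther back than shut.
Start: joints at [61.524, 19.091, 2.286, 83.961, -0.768, 76.965, -3.352], TCP at [0.252, -0.599, 0.231] pointing down, gripper open.
Joint ranges: [-147.57, 147.57], [-21.85, 119.76], [-74.77, 79.35], [14.55, 137.4], [-85.83, 265.84], [4.83, 119.75], [-152.11, 152.11]. Speed limits (degrees/s): [127.2, 127.2, 159.86, 159.86, 180, 180, 180].

### API

Orientations are given as [roll, pitch, yaw] about the fixed x, y, z axes, in that order (R = Rz(yaw) Ry(pitch) Rx(roll)).
In Python, from plant import read_state, capture, camera_info, close_job gives the robot as it stands.
- The arm moves only by the tool carry_out, never from a script. Its argument "deltas" is a list of rows, each an object with "fingers": the opening, from 0 (shut) to 1 (fully open); "delta_pos": the shift along the tool's x, y, z normalised to -1 to 1, where 1 is 1 m, a list of three; "twist": the turn, a rotation vector about the tool's x, y, z normalised to -1 to 1, where 1 is 2 rad, a list of three. In form: [{"fingers": fingers, "delta_pos": [tx, ty, tz], "twist": [ax, ay, az]}, ...]. A call has 1 to 5 rows; each row is the pose to reach, as a shift and turn from the pose commanded when the call began, along the tool's axes at that moment; what a row does not reach only later rows make up. A row lasts 1/12 s, in which the tool goes at most 41.7 mm and 7.16 degrees, less where a joint would pass 70% of its speed; a pose out of reach is approached as far as the arm can. A call with a number of a shift or a turn outside -1 to 1 is refused whole. A call with a gripper value outside its range is refused whole. The fingers move at their own pace and stop on an object; "newtons" is the grip in N (left out, the last holds). Time passes only in rows, so rows that repeat a pose let the fingers close. It gives the time, the measured TCP pose, the force, the opening and the grip force at its end, in the units of the state.
- read_state(): the state, without advancing time (a new reading comes with each control period).
- capture(name): name is "scene" or "top" or "wrist"; returns the picture (400x640x3 uint8, red, green, blue); there is no depth.
- camera_info(name): a dict with "intrinsics" (3x3 intrinsics, pixels), "T" (4x4, takes a point from camera to world coordinates); the wrist camera has in their place "mount" (4x4, takes a point from camera to tool coordinates, whose origin is the TCP and whose axes are the flange's). Camera axes: x right, y up, looking along -z (the intrinsics and any distortion apply to the point x, -y, -z); pixel columns grow to the right and rows downward; lengths in m; the calibration is good to about 2 mm. A picture is of the moment at which its call begins: read the wrist's pose just before it. camera_info takes no time and is no camera call.
- close_job(): hands the job in; it is judged then, once.
The state is a dict: "time": time; "joint_pos": joint angles; "joint_vel": joint speeds; "effort": joint torques, N m; "ee_pos": TCP position; "ee_rot": TCP orientation; "contact_force": force on the tool from outside, world axes, zero at the start; "torque": the same for the moment, N m; "grip_width": opening from 0.0 (shut) to 1.0 (fully open); "finger_force": force on a finger pad.
Only numpy, scipy, OpenCV 4.12 (cv2) and the standard library are available. Lean on these libraries where they do the work, as an engineer would, in place of code of your own. Each camera call takes 0.05 s, during which the arm holds its last target. There are 200 camera calls.

## Working session

There is one attempt and no reset: what is moved stays moved. The work goes in short steps, Python scripts to look and compute and a tool call to move; the robot and the scene stay as the last step left them, time stands still between calls to the robot, and variables do not carry over. Pictures are saved under pics/ and viewed, at most 10 in all, crops included, and the job is handed in when it is done.

Besides the shell and the picture viewer there is one more tool, called as name(argument=value, ...) on one line, values as JSON. carry_out: Moves the arm, as the interface text tells. Its arguments: {"type":"object","properties":{"deltas":{"type":"array","items":{"type":"object","properties":{"fingers":{"type":"number"},"delta_pos":{"type":"array","items":{"type":"number"}},"twist":{"type":"array","items":{"type":"number"}}}}},"newtons":{"type":"number"}},"required":["deltas"]}

```bash
mkdir -p pics; python3 - <<'E'
from plant import *
import cv2,numpy as np
s=read_state();print({k:np.round(s[k],3).tolist() for k in s})
for n in("scene","top"):
    i=capture(n);cv2.imwrite(f"pics/{n}0.png",cv2.cvtColor(i,cv2.COLOR_RGB2BGR))
    c=camera_info(n);print(n,np.round(c["intrinsics"],1).tolist(),np.round(c["T"],4).tolist(),[k for k in c])
c=camera_info("wrist");print({k:np.round(c[k],4).tolist() for k in c if k!='name'})
E
```

```text
{'time': 0.0, 'joint_pos': [61.524, 19.132, 2.283, 84.012, -0.767, 76.967, -3.351], 'joint_vel': [0.059, -0.005, 0.066, -0.035, 0.064, -0.02, 0.033], 'effort': [0.001, -65.854, 1.366, -40.556, 0.017, 0.012, 0.0], 'ee_pos': [0.252, -0.599, 0.23], 'ee_rot': [-179.905, 0.007, 22.794], 'contact_force': [-0.149, 0.384, 0.27], 'torque': [-0.022, 0.0, 0.032], 'finger_force': 0.0, 'grip_width': 0.998}
scene [[516.9, 0.0, 314.6], [0.0, 516.9, 203.0], [0.0, 0.0, 1.0]] [[0.2638, 0.8428, -0.4691, -0.2235], [-0.9646, 0.2274, -0.1339, -0.2211], [-0.0061, 0.4878, 0.8729, 1.4902], [0.0, 0.0, 0.0, 1.0]] ['intrinsics', 'T']
top [[496.0, 0.0, 317.8], [0.0, 496.0, 200.2], [0.0, 0.0, 1.0]] [[0.0292, 0.9941, -0.1048, 0.3623], [-0.9995, 0.0279, -0.0147, -0.0112], [-0.0117, 0.1051, 0.9944, 1.3635], [0.0, 0.0, 0.0, 1.0]] ['intrinsics', 'T']
{'intrinsics': [[276.8947, 0.0, 320.5319], [0.0, 276.8947, 201.6005], [0.0, 0.0, 1.0]], 'mount': [[-0.0012, 0.9461, 0.3239, 0.0831], [1.0, 0.0012, 0.0002, 0.0003], [-0.0002, 0.3239, -0.9461, -0.142], [0.0, 0.0, 0.0, 1.0]]}
```

View pics/top0.png

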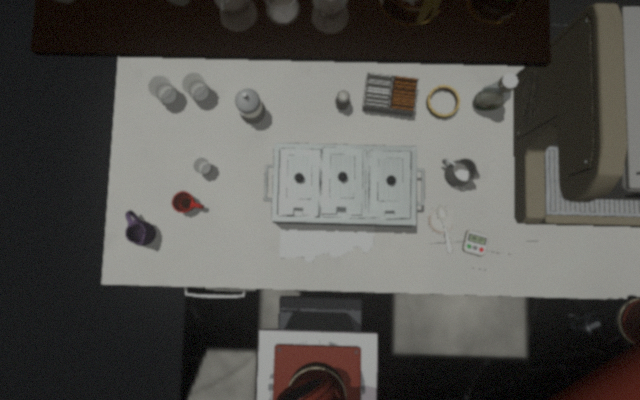

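View pics/scene0.png

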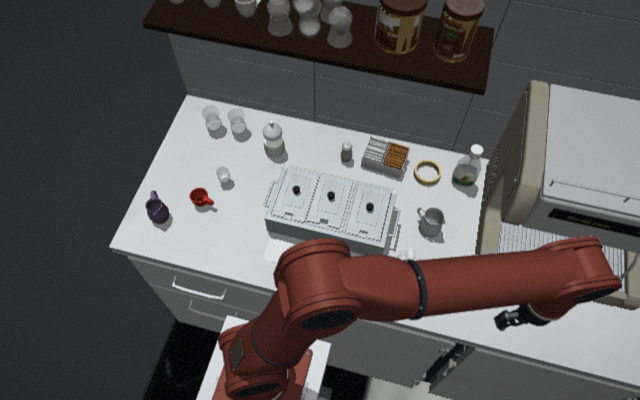

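The top view shows knobs near (300,178), (343,177) and (391,181). The rail spans about x 273–417, y 145–228, with the cup and glass on its left and the pitcher and spoon on its right. Next I triangulate the knobs.

```bash
cat > h.py <<'E'
import numpy as np,cv2
from plant import *
from scipy.spatial.transform import Rotation as R
def ray(n,uv,T=None):
    c=camera_info(n);K=np.array(c["intrinsics"]);T=np.array(c["T"]) if T is None else T
    d=np.linalg.inv(K)@[uv[0],uv[1],1];return T[:3,3],T[:3,:3]@(d*[1,-1,-1])
def onz(n,uv,z,T=None):
    o,d=ray(n,uv,T);return o+d*(z-o[2])/d[2]
def tri(r):
    A=0;b=0
    for o,d in r:
        d=d/np.linalg.norm(d);P=np.eye(3)-np.outer(d,d);A=A+P;b=b+P@o
    return np.linalg.solve(A,b)
def dark(img,box,thr=70):
    x0,y0,x1,y1=box;g=cv2.cvtColor(img,cv2.COLOR_RGB2GRAY)[y0:y1,x0:x1]
    n,l,s,c=cv2.connectedComponentsWithStats((g<thr).astype('uint8'))
    return sorted([(round(c[i][0]+x0,1),round(c[i][1]+y0,1),int(s[i][4]),s[i][2],s[i][3]) for i in range(1,n) if s[i][4]>15])
def wristT():
    s=read_state();T=np.eye(4);T[:3,:3]=R.from_euler('xyz',s['ee_rot'],degrees=True).as_matrix();T[:3,3]=s['ee_pos']
    return T@np.array(camera_info('wrist')['mount'])
E
python3 - <<'E'
from h import *
t=cv2.imread('pics/top0.png')[...,::-1].copy();s=cv2.imread('pics/scene0.png')[...,::-1].copy()
a=dark(t,(280,155,410,205));b=dark(s,(280,175,385,220));print(a,b)
for p in a: print('top',np.round(onz('top',p[:2],.118),4))
for p,q in zip(a,b): print(np.round(tri([ray('top',p[:2]),ray('scene',q[:2])]),4), np.round(onz('scene',q[:2],.118),4))
# rail outline: corners in top view
g=cv2.cvtColor(t,cv2.COLOR_RGB2HSV)
for n,uv in {'FL':(275,146),'FR':(415,146),'NR':(416,223),'NL':(274,221)}.items(): print(n,np.round(onz('top',uv,.1),3))
big=cv2.resize(cv2.cvtColor(t,cv2.COLOR_RGB2BGR)[135:240,255:435],None,fx=4.4,fy=4.4,interpolation=cv2.INTER_CUBIC);cv2.imwrite('pics/top0c.png',big)
E
```

```text
[(np.float64(299.0), np.float64(177.8), 44, np.int32(7), np.int32(8)), (np.float64(342.4), np.float64(176.6), 46, np.int32(8), np.int32(8)), (np.float64(390.9), np.float64(180.1), 43, np.int32(7), np.int32(7))] [(np.float64(296.0), np.float64(189.5), 41, np.int32(7), np.int32(8)), (np.float64(330.6), np.float64(195.3), 41, np.int32(6), np.int32(8)), (np.float64(369.4), np.float64(206.6), 41, np.int32(6), np.int32(8))]
top [0.5493 0.0565 0.118 ]
top [ 0.5554 -0.0535  0.118 ]
top [ 0.5498 -0.1764  0.118 ]
[0.5502 0.058  0.1093] [0.545  0.0573 0.118 ]
[ 0.5553 -0.0521  0.1147] [ 0.5527 -0.0509  0.118 ]
[ 0.5502 -0.1756  0.1104] [ 0.545  -0.1742  0.118 ]
FL [0.634 0.123 0.1  ]
FR [ 0.643 -0.24   0.1  ]
NR [ 0.444 -0.244  0.1  ]
NL [0.439 0.118 0.1  ]
```

View pics/top0c.png

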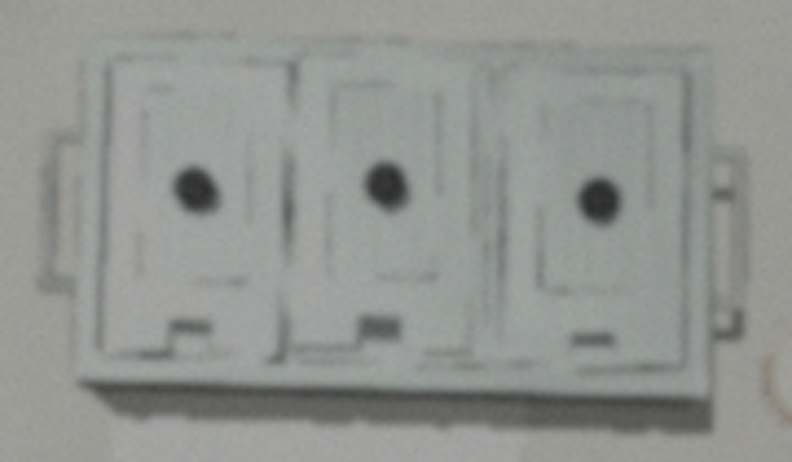

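The enlarged top view shows the middle lid off to the back and left. It has a wide gap on its right and a deeper-looking notch, and its knob is at crop (386,186). By measurement it sits about 5.7 mm back and 6.6 mm left. I'll still press all three lids from the left, starting by moving over with the fingers shut.

carry_out(deltas=[{"fingers": 0, "delta_pos": [0.455, -0.488, -0.03], "twist": [0, 0, -0.586]}, {"fingers": 0, "delta_pos": [0.455, -0.488, -0.03], "twist": [0, 0, -0.586]}, {"fingers": 0, "delta_pos": [0.455, -0.488, -0.03], "twist": [0, 0, -0.586]}, {"fingers": 0, "delta_pos": [0.455, -0.488, -0.03], "twist": [0, 0, -0.586]}, {"fingers": 0, "delta_pos": [0.455, -0.488, -0.03], "twist": [0, 0, -0.586]}])

```text
time: 0.52
ee_pos: [0.3238, -0.4019, 0.2403]
ee_rot: [-180.0, 0.0, 58.9]
contact_force: [1.8, 0.0, -0.1]
grip_width: 0.299
finger_force: 0.0
```

```bash
cat >> h.py <<'E'
def to(x,y,z,yaw=90):
    s=read_state();M=R.from_euler('xyz',s['ee_rot'],degrees=True)
    d=M.inv().apply(np.array([x,y,z])-s['ee_pos']);w=(M.inv()*R.from_euler('xyz',[180,0,yaw],degrees=True)).as_rotvec()/2
    print('t',s['time'],'pos',np.round(s['ee_pos'],4),np.round(s['ee_rot'],2),'F',np.round(s['contact_force'],1),'d',np.round(d,4),'w',np.round(w,4))
E
python3 -c "
from h import *
to(.4815,.027,.2)"
```

```text
t 0.5167 pos [ 0.3238 -0.4019  0.2403] [-1.7996e+02  1.0000e-02  5.8940e+01] F [ 1.8  0.  -0.1] d [ 0.4488 -0.0861  0.0403] w [-0.0003 -0.     -0.271 ]
```

carry_out(deltas=[{"fingers": 0, "delta_pos": [0.449, -0.086, 0.0], "twist": [0, 0, -0.271]}, {"fingers": 0, "delta_pos": [0.449, -0.086, 0.0], "twist": [0, 0, -0.271]}, {"fingers": 0, "delta_pos": [0.449, -0.086, 0.0], "twist": [0, 0, -0.271]}, {"fingers": 0, "delta_pos": [0.449, -0.086, 0.0], "twist": [0, 0, -0.271]}, {"fingers": 0, "delta_pos": [0.449, -0.086, 0.0], "twist": [0, 0, -0.271]}])

```text
time: 0.93
ee_pos: [0.3968, -0.2068, 0.2406]
ee_rot: [-180.0, 0.0, 90.1]
contact_force: [1.7, -0.9, 0.4]
grip_width: 0.0
finger_force: 0.0
```

```bash
python3 -c "
from h import *
to(.4815,.027,.13)"
```

```text
t 0.9333 pos [ 0.3968 -0.2068  0.2406] [-1.7999e+02  2.0000e-02  9.0070e+01] F [ 1.7 -0.9  0.4] d [0.2338 0.085  0.1105] w [-0.0001  0.0001  0.0006]
```

carry_out(deltas=[{"fingers": 0, "delta_pos": [0.23, 0.085, 0.05], "twist": [0, 0, 0]}, {"fingers": 0, "delta_pos": [0.23, 0.085, 0.05], "twist": [0, 0, 0]}, {"fingers": 0, "delta_pos": [0.23, 0.085, 0.05], "twist": [0, 0, 0]}, {"fingers": 0, "delta_pos": [0.23, 0.085, 0.05], "twist": [0, 0, 0]}, {"fingers": 0, "delta_pos": [0.23, 0.085, 0.05], "twist": [0, 0, 0]}])

```text
time: 1.35
ee_pos: [0.4688, -0.0159, 0.1987]
ee_rot: [180.0, 0.0, 89.6]
contact_force: [1.3, -1.3, 0.3]
grip_width: 0.004
finger_force: 0.0
```

```bash
python3 -c "
from h import *
to(.4815,.027,.12)"
```

```text
t 1.35 pos [ 0.4688 -0.0159  0.1987] [1.7998e+02 2.0000e-02 8.9640e+01] F [ 1.3 -1.3  0.3] d [0.043  0.0124 0.0787] w [ 0.0002  0.0001 -0.0031]
```

carry_out(deltas=[{"fingers": 0, "delta_pos": [0.035, 0.01, 0.02], "twist": [0, 0, 0]}, {"fingers": 0, "delta_pos": [0.035, 0.01, 0.066], "twist": [0, 0, 0]}, {"fingers": 0, "delta_pos": [0.035, 0.01, 0.066], "twist": [0, 0, 0]}, {"fingers": 0, "delta_pos": [0.035, 0.01, 0.066], "twist": [0, 0, 0]}, {"fingers": 0, "delta_pos": [0.035, 0.01, 0.066], "twist": [0, 0, 0]}])

```text
time: 1.77
ee_pos: [0.4791, 0.0164, 0.1339]
ee_rot: [-180.0, -0.0, 89.6]
contact_force: [0.3, 0.3, 0.8]
grip_width: 0.003
finger_force: 0.0
```

```bash
python3 -c "
from h import *
to(.4815,.027,.11)
i=capture('wrist');cv2.imwrite('pics/w1.png',i[...,::-1])"
```

```text
t 1.7667 pos [0.4791 0.0164 0.1339] [-179.98   -0.     89.59] F [0.3 0.3 0.8] d [0.0106 0.0024 0.0239] w [-0.0002 -0.     -0.0035]
```

View pics/w1.png

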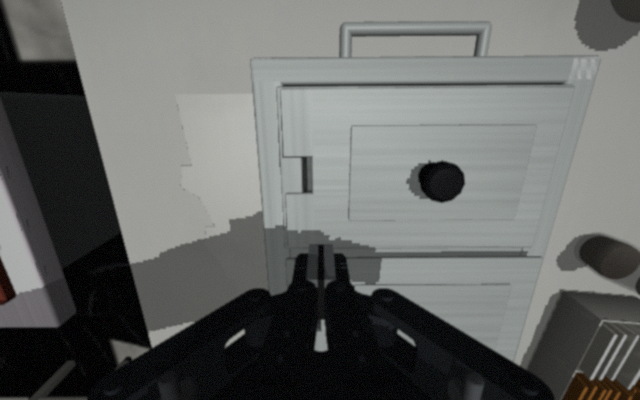

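The wrist view faces left. Lid 1's knob is at (441,181), its notch at (306,174) and its right edge at about row 250, with the fingertips near (322,255).

```bash
python3 -c "
from h import *
T=wristT();print('knob1',onz('wrist',(441,179),.118,T),'notch',onz('wrist',(303,174),.103,T),'left edge',onz('wrist',(430,85),.103,T),'right edge',onz('wrist',(430,250),.103,T))
to(.4815,.029,.11)"
```

```text
knob1 [0.55080221 0.05838564 0.118     ] notch [0.46857184 0.05862306 0.103     ] left edge [0.54371232 0.11066537 0.103     ] right edge [0.5565542  0.00301237 0.103     ]
t 1.8167 pos [0.4797 0.0163 0.1346] [1.7992e+02 1.0000e-02 8.9560e+01] F [ 0.5 -0.6  0.1] d [0.0128 0.0017 0.0246] w [ 0.0007  0.0001 -0.0038]
```

carry_out(deltas=[{"fingers": 0, "delta_pos": [0.012, 0.002, 0.012], "twist": [0, 0, 0]}, {"fingers": 0, "delta_pos": [0.012, 0.002, 0.024], "twist": [0, 0, 0]}, {"fingers": 0, "delta_pos": [0.012, 0.002, 0.027], "twist": [0, 0, 0]}])

```text
time: 2.07
ee_pos: [0.4809, 0.0285, 0.1057]
ee_rot: [180.0, 0.0, 89.6]
contact_force: [0.4, 0.3, -0.6]
grip_width: -0.002
finger_force: 0.0
```

carry_out(deltas=[{"fingers": 0, "delta_pos": [0, 0, 0.001], "twist": [0, 0, 0]}, {"fingers": 0, "delta_pos": [0, 0, 0.002], "twist": [0, 0, 0]}, {"fingers": 0, "delta_pos": [0, 0, 0.003], "twist": [0, 0, 0]}, {"fingers": 0, "delta_pos": [0, 0, 0.004], "twist": [0, 0, 0]}, {"fingers": 0, "delta_pos": [0, 0, 0.004], "twist": [0, 0, 0]}])

```text
time: 2.48
ee_pos: [0.4814, 0.0287, 0.1031]
ee_rot: [180.0, 0.0, 89.6]
contact_force: [-2.5, -1.1, 9.4]
grip_width: 0.0
finger_force: 4.5
```

Firm at 0.103, so this corner is at seated height. Next is the far left corner of lid 1.

carry_out(deltas=[{"fingers": 0, "delta_pos": [0, 0, -0.042], "twist": [0, 0, 0]}, {"fingers": 0, "delta_pos": [0.027, 0.05, -0.042], "twist": [0, 0, 0]}, {"fingers": 0, "delta_pos": [0.054, 0.101, -0.042], "twist": [0, 0, 0]}, {"fingers": 0, "delta_pos": [0.054, 0.101, -0.042], "twist": [0, 0, 0]}, {"fingers": 0, "delta_pos": [0.054, 0.101, -0.004], "twist": [0, 0, 0]}])

```text
time: 2.9
ee_pos: [0.5915, 0.0867, 0.1133]
ee_rot: [179.1, -0.2, 89.7]
contact_force: [-0.0, 0.5, 0.3]
grip_width: -0.003
finger_force: 0.0
```

carry_out(deltas=[{"fingers": 0, "delta_pos": [0, 0, 0], "twist": [0, 0, 0]}, {"fingers": 0, "delta_pos": [0, 0, 0.002], "twist": [0, 0, 0]}, {"fingers": 0, "delta_pos": [0, 0, 0.003], "twist": [0, 0, 0]}, {"fingers": 0, "delta_pos": [0, 0, 0.004], "twist": [0, 0, 0]}, {"fingers": 0, "delta_pos": [0, 0, 0.004], "twist": [0, 0, 0]}])

```text
time: 3.32
ee_pos: [0.5824, 0.0827, 0.1032]
ee_rot: [179.9, -0.0, 89.7]
contact_force: [-2.3, 1.5, 3.6]
grip_width: -0.002
finger_force: 2.3
```

Lid 1 is firm at 0.103 at both corners, so it is seated. On to the middle lid, near right corner first.

carry_out(deltas=[{"fingers": 0, "delta_pos": [0, 0, -0.042], "twist": [0, 0, 0]}, {"fingers": 0, "delta_pos": [-0.035, -0.02, -0.046], "twist": [0, 0, 0]}, {"fingers": 0, "delta_pos": [-0.07, -0.04, -0.046], "twist": [0, 0, 0]}, {"fingers": 0, "delta_pos": [-0.105, -0.06, -0.046], "twist": [0, 0, 0]}, {"fingers": 0, "delta_pos": [-0.14, -0.08, -0.046], "twist": [0, 0, 0]}])

```text
time: 3.73
ee_pos: [0.5001, -0.0588, 0.1487]
ee_rot: [180.0, 0.0, 89.6]
contact_force: [-0.2, 0.1, -0.0]
grip_width: 0.004
finger_force: 0.0
```

```bash
python3 -c "
from h import *
i=capture('wrist');T=wristT();cv2.imwrite('pics/w2.png',i[...,::-1])
to(.487,-.083,.115)"
```

```text
t 3.7833 pos [ 0.4964 -0.067   0.148 ] [-179.83    0.26   89.19] F [-1.9 -7.2 -1.1] d [-0.016  -0.0091  0.0331] w [-0.0015  0.0022 -0.007 ]
```

carry_out(deltas=[{"fingers": 0, "delta_pos": [-0.024, -0.014, 0.0], "twist": [0, 0, 0]}, {"fingers": 0, "delta_pos": [-0.024, -0.014, 0.02], "twist": [0, 0, 0]}, {"fingers": 0, "delta_pos": [-0.024, -0.014, 0.034], "twist": [0, 0, 0]}, {"fingers": 0, "delta_pos": [-0.024, -0.014, 0.038], "twist": [0, 0, 0]}])

```text
time: 4.12
ee_pos: [0.4857, -0.0818, 0.1087]
ee_rot: [-179.9, 0.0, 89.6]
contact_force: [0.4, 0.5, -0.2]
grip_width: 0.003
finger_force: 0.0
```

carry_out(deltas=[{"fingers": 0, "delta_pos": [0, 0, 0.001], "twist": [0, 0, 0]}, {"fingers": 0, "delta_pos": [0, 0, 0.002], "twist": [0, 0, 0]}, {"fingers": 0, "delta_pos": [0, 0, 0.003], "twist": [0, 0, 0]}, {"fingers": 0, "delta_pos": [0, 0, 0.004], "twist": [0, 0, 0]}, {"fingers": 0, "delta_pos": [0, 0, 0.005], "twist": [0, 0, 0]}])

```text
time: 4.53
ee_pos: [0.4878, -0.0808, 0.1056]
ee_rot: [179.9, 0.0, 89.7]
contact_force: [0.4, 0.2, 1.3]
grip_width: -0.005
finger_force: 0.1
```

carry_out(deltas=[{"fingers": 0, "delta_pos": [0, 0, 0.001], "twist": [0, 0, 0]}, {"fingers": 0, "delta_pos": [0, 0, 0.002], "twist": [0, 0, 0]}, {"fingers": 0, "delta_pos": [0, 0, 0.003], "twist": [0, 0, 0]}, {"fingers": 0, "delta_pos": [0, 0, 0.003], "twist": [0, 0, 0]}])

```text
time: 4.87
ee_pos: [0.4881, -0.0809, 0.1047]
ee_rot: [179.9, 0.1, 89.7]
contact_force: [-10.7, 1.5, 28.4]
grip_width: -0.001
finger_force: 14.2
```

Firm at 0.1047. Now the far left corner of the middle lid.

carry_out(deltas=[{"fingers": 0, "delta_pos": [0, 0, -0.042], "twist": [0, 0, 0]}, {"fingers": 0, "delta_pos": [0.027, 0.05, -0.045], "twist": [0, 0, 0]}, {"fingers": 0, "delta_pos": [0.053, 0.099, -0.045], "twist": [0, 0, 0]}, {"fingers": 0, "delta_pos": [0.053, 0.099, -0.045], "twist": [0, 0, 0]}, {"fingers": 0, "delta_pos": [0.053, 0.099, -0.014], "twist": [0, 0, 0]}])

```text
time: 5.28
ee_pos: [0.5946, -0.0241, 0.1218]
ee_rot: [179.3, -0.1, 89.8]
contact_force: [-0.2, 1.0, -0.3]
grip_width: -0.004
finger_force: 0.0
```

carry_out(deltas=[{"fingers": 0, "delta_pos": [0, 0, 0.0], "twist": [0, 0, 0]}, {"fingers": 0, "delta_pos": [0, 0, 0.002], "twist": [0, 0, 0]}, {"fingers": 0, "delta_pos": [0, 0, 0.004], "twist": [0, 0, 0]}, {"fingers": 0, "delta_pos": [0, 0, 0.006], "twist": [0, 0, 0]}])

```text
time: 5.62
ee_pos: [0.5868, -0.0292, 0.1111]
ee_rot: [179.9, 0.0, 89.6]
contact_force: [-0.0, 0.7, 0.6]
grip_width: 0.002
finger_force: 0.0
```

carry_out(deltas=[{"fingers": 0, "delta_pos": [0, 0, 0.001], "twist": [0, 0, 0]}, {"fingers": 0, "delta_pos": [0, 0, 0.002], "twist": [0, 0, 0]}, {"fingers": 0, "delta_pos": [0, 0, 0.003], "twist": [0, 0, 0]}, {"fingers": 0, "delta_pos": [0, 0, 0.004], "twist": [0, 0, 0]}, {"fingers": 0, "delta_pos": [0, 0, 0.004], "twist": [0, 0, 0]}])

```text
time: 6.03
ee_pos: [0.5869, -0.0289, 0.1081]
ee_rot: [179.9, 0.1, 89.6]
contact_force: [-7.2, -1.6, 15.7]
grip_width: -0.003
finger_force: 7.9
```

The middle lid is firm 3.4 mm higher here (0.108) than at the near right corner, so it is the one that rocks. Now the right lid.

carry_out(deltas=[{"fingers": 0, "delta_pos": [0, 0, -0.042], "twist": [0, 0, 0]}, {"fingers": 0, "delta_pos": [-0.035, -0.021, -0.045], "twist": [0, 0, 0]}, {"fingers": 0, "delta_pos": [-0.07, -0.042, -0.045], "twist": [0, 0, 0]}, {"fingers": 0, "delta_pos": [-0.105, -0.063, -0.045], "twist": [0, 0, 0]}, {"fingers": 0, "delta_pos": [-0.14, -0.084, -0.045], "twist": [0, 0, 0]}])

```text
time: 6.45
ee_pos: [0.5009, -0.1694, 0.1517]
ee_rot: [179.9, 0.0, 89.7]
contact_force: [0.5, -1.0, 0.6]
grip_width: 0.004
finger_force: 0.0
```

carry_out(deltas=[{"fingers": 0, "delta_pos": [-0.037, -0.021, 0], "twist": [0, 0, 0]}, {"fingers": 0, "delta_pos": [-0.037, -0.021, 0.01], "twist": [0, 0, 0]}, {"fingers": 0, "delta_pos": [-0.037, -0.021, 0.035], "twist": [0, 0, 0]}, {"fingers": 0, "delta_pos": [-0.037, -0.021, 0.042], "twist": [0, 0, 0]}])

```text
time: 6.78
ee_pos: [0.479, -0.2054, 0.107]
ee_rot: [-179.9, -0.0, 89.5]
contact_force: [-0.5, 1.0, -0.7]
grip_width: 0.001
finger_force: 0.0
```

carry_out(deltas=[{"fingers": 0, "delta_pos": [0, 0, 0.001], "twist": [0, 0, 0]}, {"fingers": 0, "delta_pos": [0, 0, 0.002], "twist": [0, 0, 0]}, {"fingers": 0, "delta_pos": [0, 0, 0.003], "twist": [0, 0, 0]}, {"fingers": 0, "delta_pos": [0, 0, 0.004], "twist": [0, 0, 0]}, {"fingers": 0, "delta_pos": [0, 0, 0.0045], "twist": [0, 0, 0]}])

```text
time: 7.2
ee_pos: [0.4812, -0.2047, 0.1052]
ee_rot: [179.9, 0.0, 89.7]
contact_force: [0.6, 0.3, -0.0]
grip_width: 0.002
finger_force: 0.0
```

carry_out(deltas=[{"fingers": 0, "delta_pos": [0, 0, 0.001], "twist": [0, 0, 0]}, {"fingers": 0, "delta_pos": [0, 0, 0.002], "twist": [0, 0, 0]}, {"fingers": 0, "delta_pos": [0, 0, 0.003], "twist": [0, 0, 0]}, {"fingers": 0, "delta_pos": [0, 0, 0.003], "twist": [0, 0, 0]}])

```text
time: 7.53
ee_pos: [0.481, -0.2049, 0.1031]
ee_rot: [180.0, 0.0, 89.7]
contact_force: [-5.4, 2.8, 15.8]
grip_width: 0.005
finger_force: 7.8
```

Firm at 0.103. Now the far left corner of the right lid.

carry_out(deltas=[{"fingers": 0, "delta_pos": [0, 0, -0.042], "twist": [0, 0, 0]}, {"fingers": 0, "delta_pos": [0.027, 0.05, -0.045], "twist": [0, 0, 0]}, {"fingers": 0, "delta_pos": [0.053, 0.101, -0.045], "twist": [0, 0, 0]}, {"fingers": 0, "delta_pos": [0.053, 0.101, -0.045], "twist": [0, 0, 0]}, {"fingers": 0, "delta_pos": [0.053, 0.101, -0.008], "twist": [0, 0, 0]}])

```text
time: 7.95
ee_pos: [0.5914, -0.1481, 0.1164]
ee_rot: [179.2, 0.0, 89.9]
contact_force: [0.6, 0.2, 0.6]
grip_width: 0.002
finger_force: 0.0
```

carry_out(deltas=[{"fingers": 0, "delta_pos": [0, 0, 0.0], "twist": [0, 0, 0]}, {"fingers": 0, "delta_pos": [0, 0, 0.003], "twist": [0, 0, 0]}, {"fingers": 0, "delta_pos": [0, 0, 0.005], "twist": [0, 0, 0]}, {"fingers": 0, "delta_pos": [0, 0, 0.007], "twist": [0, 0, 0]}, {"fingers": 0, "delta_pos": [0, 0, 0.008], "twist": [0, 0, 0]}])

```text
time: 8.37
ee_pos: [0.5822, -0.1534, 0.1032]
ee_rot: [179.9, 0.1, 89.6]
contact_force: [-4.8, 0.8, 12.5]
grip_width: 0.005
finger_force: 6.6
```

All three lids are felt: the left and right ones are seated, the middle one is not. I'll lift and measure the middle knob from close by.

carry_out(deltas=[{"fingers": 0, "delta_pos": [0, 0, -0.04], "twist": [0, 0, 0]}, {"fingers": 0, "delta_pos": [0.02, 0.0, -0.06], "twist": [0, 0, 0]}, {"fingers": 0, "delta_pos": [0.02, 0.0, -0.06], "twist": [0, 0, 0]}, {"fingers": 0, "delta_pos": [0.02, 0.0, -0.06], "twist": [0, 0, 0]}, {"fingers": 0, "delta_pos": [0.02, 0, -0.06], "twist": [0, 0, 0]}])

```text
time: 8.78
ee_pos: [0.5818, -0.1332, 0.1618]
ee_rot: [180.0, 0.1, 89.6]
contact_force: [-0.3, -0.0, -0.5]
grip_width: 0.001
finger_force: 0.0
```

```bash
python3 - <<'E'
from h import *
T=wristT();i=capture('wrist');cv2.imwrite('pics/w3.png',i[...,::-1])
for p in dark(i,(200,20,460,260),60): print(p[:2],p[2:],np.round(onz('wrist',p[:2],.118,T),4),np.round(onz('wrist',p[:2],.122,T),4))
to(.59,-.05,.15)
E
```

```text
(np.float64(274.8), np.float64(109.6)) (1161, np.int32(38), np.int32(40)) [ 0.553  -0.0517  0.118 ] [ 0.5536 -0.0516  0.122 ]
(np.float64(281.5), np.float64(258.4)) (24, np.int32(12), np.int32(3)) [ 0.5515 -0.1594  0.118 ] [ 0.5522 -0.1571  0.122 ]
(np.float64(313.1), np.float64(254.1)) (250, np.int32(30), np.int32(16)) [ 0.5757 -0.1559  0.118 ] [ 0.5758 -0.1536  0.122 ]
(np.float64(338.5), np.float64(256.3)) (82, np.int32(14), np.int32(7)) [ 0.595 -0.158  0.118] [ 0.5947 -0.1556  0.122 ]
(np.float64(458.4), np.float64(256.1)) (16, np.int32(3), np.int32(9)) [ 0.6862 -0.1585  0.118 ] [ 0.684  -0.1562  0.122 ]
t 8.8333 pos [ 0.5814 -0.1334  0.1611] [-1.7996e+02  3.0000e-02  8.9600e+01] F [-0.3  0.1  0.2] d [0.0835 0.008  0.0111] w [-0.0004  0.0003 -0.0035]
```

View pics/w3.png

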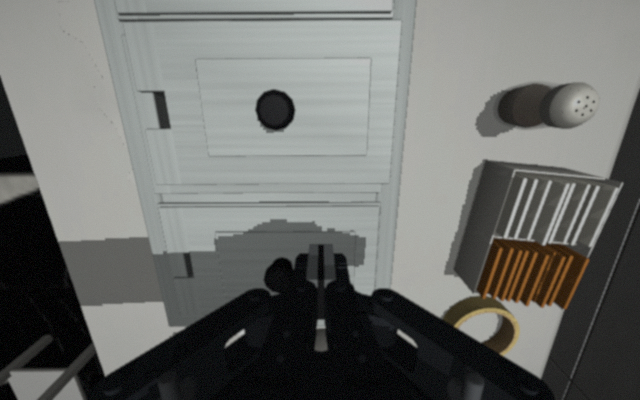

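The middle knob is at (275,110), measured at about (0.5535, −0.052); seated it would be at about (0.550, −0.059). I'll go behind it, on its far side, and nudge it nearer first.

carry_out(deltas=[{"fingers": 0, "delta_pos": [0.04, 0.01, 0], "twist": [0, 0, 0]}, {"fingers": 0, "delta_pos": [0.081, 0.01, 0], "twist": [0, 0, 0]}, {"fingers": 0, "delta_pos": [0.081, 0.01, 0.0], "twist": [0, 0, 0]}, {"fingers": 0, "delta_pos": [0.081, 0.01, 0.03], "twist": [0, 0, 0]}, {"fingers": 0, "delta_pos": [0.081, 0.01, 0.042], "twist": [0, 0, 0]}])

```text
time: 9.25
ee_pos: [0.5911, -0.0516, 0.1165]
ee_rot: [-179.8, 0.0, 89.7]
contact_force: [-1.4, -0.3, -1.3]
grip_width: 0.0
finger_force: 0.0
```

carry_out(deltas=[{"fingers": 0, "delta_pos": [0, 0, 0], "twist": [0, 0, 0]}, {"fingers": 0, "delta_pos": [0, -0.003, 0], "twist": [0, 0, 0]}, {"fingers": 0, "delta_pos": [0, -0.006, 0], "twist": [0, 0, 0]}, {"fingers": 0, "delta_pos": [0, -0.008, 0], "twist": [0, 0, 0]}, {"fingers": 0, "delta_pos": [0, -0.009, 0], "twist": [0, 0, 0]}])

```text
time: 9.67
ee_pos: [0.5837, -0.0519, 0.1206]
ee_rot: [179.9, 0.0, 89.6]
contact_force: [-0.2, 0.7, 0.4]
grip_width: 0.001
finger_force: 0.0
```

carry_out(deltas=[{"fingers": 0, "delta_pos": [0, -0.001, 0.001], "twist": [0, 0, 0]}, {"fingers": 0, "delta_pos": [0, -0.002, 0.001], "twist": [0, 0, 0]}, {"fingers": 0, "delta_pos": [0, -0.003, 0.001], "twist": [0, 0, 0]}, {"fingers": 0, "delta_pos": [0, -0.004, 0.001], "twist": [0, 0, 0]}])

```text
time: 10.0
ee_pos: [0.5797, -0.0516, 0.1188]
ee_rot: [180.0, 0.0, 89.7]
contact_force: [2.0, 0.1, 0.1]
grip_width: 0.0
finger_force: 0.9
```

```bash
python3 - <<'E'
from h import *
T=wristT();i=capture('scene');cv2.imwrite('pics/s2.png',cv2.resize(i[160:240,260:400],None,fx=5.5,fy=5.5,interpolation=cv2.INTER_CUBIC)[...,::-1])
to(.57,-.052,.12)
E
```

```text
t 10.05 pos [ 0.5797 -0.0516  0.1188] [1.7995e+02 1.0000e-02 8.9650e+01] F [ 1.1 -0.   0.1] d [-0.0004 -0.0097 -0.0012] w [ 0.0004  0.0001 -0.003 ]
```

Contact was felt at x = 0.580, so the knob is at about 0.553. Push 3 mm nearer.

carry_out(deltas=[{"fingers": 0, "delta_pos": [0, -0.001, 0], "twist": [0, 0, 0]}, {"fingers": 0, "delta_pos": [0, -0.002, 0], "twist": [0, 0, 0]}, {"fingers": 0, "delta_pos": [0, -0.003, 0], "twist": [0, 0, 0]}, {"fingers": 0, "delta_pos": [0, -0.003, 0], "twist": [0, 0, 0]}])

```text
time: 10.38
ee_pos: [0.5763, -0.0514, 0.1186]
ee_rot: [-180.0, -0.0, 89.7]
contact_force: [0.1, -0.3, 0.8]
grip_width: 0.005
finger_force: 0.1
```

carry_out(deltas=[{"fingers": 0, "delta_pos": [0, 0.006, 0], "twist": [0, 0, 0]}, {"fingers": 0, "delta_pos": [0, 0.008, -0.03], "twist": [0, 0, 0]}, {"fingers": 0, "delta_pos": [0.037, -0.01, -0.03], "twist": [0, 0, 0]}, {"fingers": 0, "delta_pos": [0.037, -0.026, -0.03], "twist": [0, 0, 0]}, {"fingers": 0, "delta_pos": [0.037, -0.026, -0.02], "twist": [0, 0, 0]}])

```text
time: 10.8
ee_pos: [0.55, -0.0114, 0.1403]
ee_rot: [179.9, -0.0, 89.9]
contact_force: [1.3, -0.7, 0.7]
grip_width: -0.001
finger_force: 0.0
```

carry_out(deltas=[{"fingers": 0, "delta_pos": [0, 0, 0.01], "twist": [0, 0, 0]}, {"fingers": 0, "delta_pos": [0, 0, 0.018], "twist": [0, 0, 0]}, {"fingers": 0, "delta_pos": [-0.004, 0, 0.02], "twist": [0, 0, 0]}, {"fingers": 0, "delta_pos": [-0.008, 0, 0.02], "twist": [0, 0, 0]}, {"fingers": 0, "delta_pos": [-0.01, 0, 0.02], "twist": [0, 0, 0]}])

```text
time: 11.22
ee_pos: [0.5509, -0.0255, 0.1181]
ee_rot: [-180.0, -0.0, 89.6]
contact_force: [-0.5, -0.2, 1.2]
grip_width: 0.0
finger_force: 0.0
```

carry_out(deltas=[{"fingers": 0, "delta_pos": [-0.001, 0, 0], "twist": [0, 0, 0]}, {"fingers": 0, "delta_pos": [-0.002, 0, 0], "twist": [0, 0, 0]}, {"fingers": 0, "delta_pos": [-0.003, 0, 0], "twist": [0, 0, 0]}, {"fingers": 0, "delta_pos": [-0.004, 0, 0], "twist": [0, 0, 0]}, {"fingers": 0, "delta_pos": [-0.005, 0, 0], "twist": [0, 0, 0]}])

```text
time: 11.63
ee_pos: [0.5508, -0.0289, 0.1188]
ee_rot: [180.0, -0.0, 89.7]
contact_force: [0.3, 1.7, -0.8]
grip_width: -0.001
finger_force: 1.1
```

carry_out(deltas=[{"fingers": 0, "delta_pos": [-0.001, 0, 0], "twist": [0, 0, 0]}, {"fingers": 0, "delta_pos": [-0.002, 0, 0], "twist": [0, 0, 0]}, {"fingers": 0, "delta_pos": [-0.003, 0, 0], "twist": [0, 0, 0]}])

```text
time: 11.88
ee_pos: [0.5508, -0.0319, 0.1187]
ee_rot: [180.0, -0.0, 89.7]
contact_force: [0.4, 3.3, 1.5]
grip_width: -0.002
finger_force: 1.2
```

carry_out(deltas=[{"fingers": 0, "delta_pos": [-0.001, 0, 0], "twist": [0, 0, 0]}, {"fingers": 0, "delta_pos": [-0.002, 0, 0], "twist": [0, 0, 0]}, {"fingers": 0, "delta_pos": [-0.003, 0, 0], "twist": [0, 0, 0]}])

```text
time: 12.13
ee_pos: [0.5505, -0.0355, 0.1185]
ee_rot: [-180.0, 0.0, 89.7]
contact_force: [-0.7, 1.0, -0.2]
grip_width: -0.004
finger_force: 0.6
```

carry_out(deltas=[{"fingers": 0, "delta_pos": [0, 0, 0], "twist": [0, 0, 0]}])

```text
time: 12.22
ee_pos: [0.5505, -0.0357, 0.1185]
ee_rot: [-180.0, 0.0, 89.6]
contact_force: [0.2, 0.6, -0.9]
grip_width: 0.001
finger_force: 0.5
```

carry_out(deltas=[{"fingers": 0, "delta_pos": [-0.001, 0, 0], "twist": [0, 0, 0]}, {"fingers": 0, "delta_pos": [-0.002, 0, 0], "twist": [0, 0, 0]}, {"fingers": 0, "delta_pos": [-0.002, 0, 0], "twist": [0, 0, 0]}])

```text
time: 12.47
ee_pos: [0.5505, -0.0374, 0.1185]
ee_rot: [-180.0, -0.0, 89.6]
contact_force: [-0.0, 1.0, -0.1]
grip_width: 0.001
finger_force: 0.6
```

Sideways force has dropped off. I'll check the heights by pressing far left, then near right.

carry_out(deltas=[{"fingers": 0, "delta_pos": [0.006, 0, 0], "twist": [0, 0, 0]}, {"fingers": 0, "delta_pos": [0.008, 0.0, -0.03], "twist": [0, 0, 0]}, {"fingers": 0, "delta_pos": [0.005, 0.033, -0.03], "twist": [0, 0, 0]}, {"fingers": 0, "delta_pos": [0.005, 0.033, -0.03], "twist": [0, 0, 0]}, {"fingers": 0, "delta_pos": [0.005, 0.033, 0.004], "twist": [0, 0, 0]}])

```text
time: 12.88
ee_pos: [0.5889, -0.0323, 0.1202]
ee_rot: [179.4, 0.0, 89.6]
contact_force: [1.7, -1.1, -0.6]
grip_width: -0.004
finger_force: 0.0
```

carry_out(deltas=[{"fingers": 0, "delta_pos": [0, 0, 0.002], "twist": [0, 0, 0]}, {"fingers": 0, "delta_pos": [0, 0, 0.005], "twist": [0, 0, 0]}, {"fingers": 0, "delta_pos": [0, 0, 0.007], "twist": [0, 0, 0]}, {"fingers": 0, "delta_pos": [0, 0, 0.008], "twist": [0, 0, 0]}])

```text
time: 13.22
ee_pos: [0.5839, -0.0324, 0.1074]
ee_rot: [180.0, 0.0, 89.7]
contact_force: [0.0, -0.7, 0.6]
grip_width: 0.002
finger_force: 0.0
```

carry_out(deltas=[{"fingers": 0, "delta_pos": [0, 0, 0.001], "twist": [0, 0, 0]}, {"fingers": 0, "delta_pos": [0, 0, 0.002], "twist": [0, 0, 0]}, {"fingers": 0, "delta_pos": [0, 0, 0.003], "twist": [0, 0, 0]}, {"fingers": 0, "delta_pos": [0, 0, 0.004], "twist": [0, 0, 0]}, {"fingers": 0, "delta_pos": [0, 0, 0.005], "twist": [0, 0, 0]}])

```text
time: 13.63
ee_pos: [0.584, -0.0325, 0.1031]
ee_rot: [180.0, 0.0, 89.6]
contact_force: [-8.9, -1.1, 22.6]
grip_width: 0.002
finger_force: 11.4
```

carry_out(deltas=[{"fingers": 0, "delta_pos": [0, 0, -0.042], "twist": [0, 0, 0]}, {"fingers": 0, "delta_pos": [-0.029, -0.05, -0.045], "twist": [0, 0, 0]}, {"fingers": 0, "delta_pos": [-0.058, -0.102, -0.045], "twist": [0, 0, 0]}, {"fingers": 0, "delta_pos": [-0.058, -0.102, -0.045], "twist": [0, 0, 0]}, {"fingers": 0, "delta_pos": [-0.058, -0.102, -0.012], "twist": [0, 0, 0]}])

```text
time: 14.05
ee_pos: [0.4805, -0.0949, 0.119]
ee_rot: [179.6, 0.4, 89.4]
contact_force: [2.0, -1.7, 0.3]
grip_width: 0.002
finger_force: 0.0
```

carry_out(deltas=[{"fingers": 0, "delta_pos": [0, 0, 0.003], "twist": [0, 0, 0]}, {"fingers": 0, "delta_pos": [0, 0, 0.005], "twist": [0, 0, 0]}, {"fingers": 0, "delta_pos": [0, 0, 0.007], "twist": [0, 0, 0]}, {"fingers": 0, "delta_pos": [0, 0, 0.009], "twist": [0, 0, 0]}, {"fingers": 0, "delta_pos": [0, 0, 0.009], "twist": [0, 0, 0]}])

```text
time: 14.47
ee_pos: [0.4822, -0.0891, 0.1047]
ee_rot: [180.0, -0.1, 89.7]
contact_force: [-0.1, 0.0, -0.1]
grip_width: -0.002
finger_force: 0.0
```

carry_out(deltas=[{"fingers": 0, "delta_pos": [0, 0, 0.001], "twist": [0, 0, 0]}, {"fingers": 0, "delta_pos": [0, 0, 0.002], "twist": [0, 0, 0]}, {"fingers": 0, "delta_pos": [0, 0, 0.0025], "twist": [0, 0, 0]}])

```text
time: 14.72
ee_pos: [0.482, -0.0894, 0.1031]
ee_rot: [180.0, -0.0, 89.7]
contact_force: [-5.7, 2.1, 16.1]
grip_width: 0.002
finger_force: 8.0
```

carry_out(deltas=[{"fingers": 0, "delta_pos": [0, -0.0, -0.04], "twist": [0, 0, 0]}, {"fingers": 0, "delta_pos": [0, -0.0, -0.08], "twist": [0, 0, 0]}, {"fingers": 0, "delta_pos": [-0.04, -0.02, -0.1], "twist": [0, 0, 0]}, {"fingers": 0, "delta_pos": [-0.08, -0.03, -0.1], "twist": [0, 0, 0]}, {"fingers": 0, "delta_pos": [-0.12, -0.04, -0.1], "twist": [0, 0, 0]}])

```text
time: 15.13
ee_pos: [0.4426, -0.2051, 0.2045]
ee_rot: [179.8, 0.1, 89.8]
contact_force: [1.3, -1.4, 0.4]
grip_width: 0.001
finger_force: 0.0
```

carry_out(deltas=[{"fingers": 0, "delta_pos": [-0.04, 0, 0], "twist": [0, 0, 0]}, {"fingers": 0, "delta_pos": [-0.08, 0.0, 0], "twist": [0, 0, 0]}, {"fingers": 0, "delta_pos": [-0.11, 0.0, 0], "twist": [0, 0, 0]}, {"fingers": 0, "delta_pos": [-0.11, 0.0, 0], "twist": [0, 0, 0]}, {"fingers": 0, "delta_pos": [-0.11, 0, 0], "twist": [0, 0, 0]}])

```text
time: 15.55
ee_pos: [0.4409, -0.3157, 0.2016]
ee_rot: [-180.0, -0.0, 89.5]
contact_force: [-0.1, 0.8, 0.7]
grip_width: 0.001
finger_force: 0.0
```

```bash
python3 - <<'E'
from h import *
T=wristT();i=capture('wrist');t=capture('top');s=capture('scene')
cv2.imwrite('pics/end.png',np.vstack([i,cv2.resize(s[150:275,250:450],(640,400))])[:, :, ::-1][200:800,:])
cv2.imwrite('pics/endw.png',i[...,::-1])
for n,im,b in(('top',t,(280,155,410,205)),('scene',s,(280,175,385,220))):
  for p in dark(im,b): print(n,p,np.round(onz(n,p[:2],.118),4))
E
```

```text
top (np.float64(299.0), np.float64(177.8), 37, np.int32(7), np.int32(7)) [0.5493 0.0565 0.118 ]
top (np.float64(345.6), np.float64(178.7), 37, np.int32(7), np.int32(8)) [ 0.5502 -0.0618  0.118 ]
top (np.float64(390.8), np.float64(180.1), 42, np.int32(7), np.int32(7)) [ 0.5498 -0.1762  0.118 ]
scene (np.float64(296.0), np.float64(189.4), 42, np.int32(7), np.int32(8)) [0.5453 0.0574 0.118 ]
scene (np.float64(333.0), np.float64(198.1), 44, np.int32(7), np.int32(8)) [ 0.5451 -0.0605  0.118 ]
scene (np.float64(360.1), np.float64(201.9), 522, np.int32(55), np.int32(41)) [ 0.5536 -0.1434  0.118 ]
scene (np.float64(379.7), np.float64(214.8), 89, np.int32(15), np.int32(16)) [ 0.5256 -0.21    0.118 ]
```

View pics/end.png

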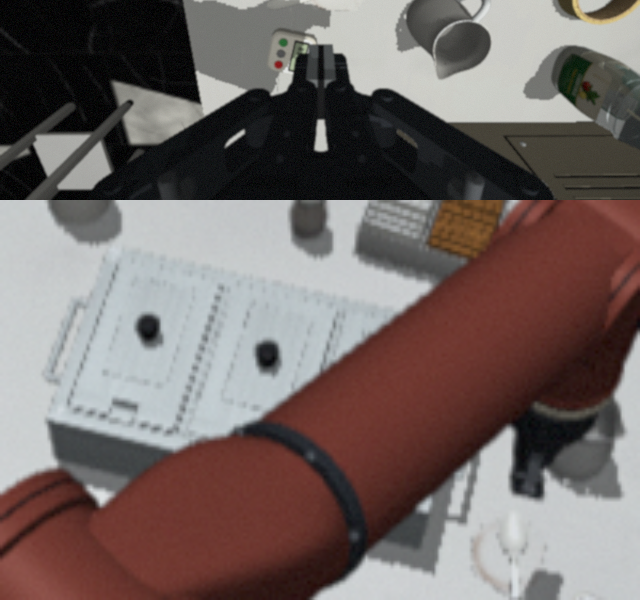

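The middle knob is now in line with the others, about 2 mm right of centre, which is within the skirt's play. The lid is firm at 0.103 at both corners, the arm is clear, and the pitcher and spoon stand where they were. Handing in.

```bash
python3 -c "
from plant import *
print(close_job())"
```

```text
the job is handed in; nothing more can be done
None
```

The middle lid was the one that rocked; I pushed it by its knob until it dropped, and all three lids then pressed firm at the seated height (top at 0.103 m), so the job is handed in, though the hand-in returned no verdict.

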